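Rock the dowel chute's gate over and run the dowels into the empty bin

ROBOT

A 7-joint arm with a two-finger parallel gripper is mounted at the origin on the work surface. World frame = base frame: x ahead of the robot, y to its left, z up, the work surface at z = 0. Lengths are in m, angles in rad, forces in N, time in s.
With the tool pointing down it reaches from about 0.4 to 0.875 m from the base axis. Payload 19.3 kg.
Tool frame: the origin (TCP) lies midway between the tips of the shut fingers; the grasp point (between the pads) lies 19 mm behind it; x points along the fingers, y is the direction in which the jaws open and shut, and the axes are right-handed (so a half turn about x gives the same grasp; the last joint's range is limited). The gripper opens to 85 mm and grips with 20 to 120 N. Pads are 22 mm wide; open, the fingers measure 114 mm over their backs; the gripper's body (76 mm by 85 mm) begins 54 mm behind the grasp point. The pads swing forward as they close: fully open they stand 13 mm farther back than shut.
Start: joints at [1.257, 0.521, -0.036, 1.599, 0.021, 1.021, -0.113], TCP at [0.151, -0.607, 0.231] pointing down, gripper open.
Joint ranges: [-2.91, 2.91], [-0.3, 2.13], [-1.5, 1.42], [0.17, 2.43], [-1.26, 4.41], [0.16, 1.93], [-2.52, 2.52]. Speed limits (rad/s): [1.89, 1.89, 2.39, 2.39, 3.01, 3.01, 3.01].

INTERFACE

Orientations are given as [roll, pitch, yaw] about the fixed x, y, z axes, in that order (R = Rz(yaw) Ry(pitch) Rx(roll)).
In Python, from workcell import bot gives the robot as it stands. The module is installed in compiled form; this text tells all that it offers.
- The arm moves only by the tool servo_tool, never from a script. Its argument "targets" is a list of rows, each an object of numbers: "x", "y", "z": the shift along the tool's x, y, z as a fraction of full scale; "wx", "wy", "wz": the turn, a rotation vector about the tool's x, y, z as a fraction of full scale. A call has 1 to 12 rows; each row is the pose to reach, as a shift and turn from the pose measured when the call began, along the tool's axes at that moment, turning the shorter way round; what a row does not reach only later rows make up. Full scale, the value 1, is 40 cm for a shift and 360 degrees for a turn. A row lasts 1/8 s, in which the tool goes at most 62.5 mm and 10.7 degrees, less where a joint would pass 70% of its speed; a pose out of reach is approached as far as the arm can. A call with a number of a shift or a turn outside -1 to 1 is refused whole. A call with a gripper value outside its range is refused whole. "grip" is the gripper command: -1 is shut, 1 is fully open, values between are in proportion, set as the call begins (left out, the last holds). The fingers move at their own pace and stop on an object; "squeeze" is the grip in N (left out, the last holds). Time passes only in rows, so rows that repeat a pose let the fingers close. It gives the time, the measured TCP pose, the force and the opening at its end, in the units of the state.
- bot.observe(): the state, without advancing time (a new reading comes with each control period).
- bot.grab_frame(name): name is "scene" or "side" or "wrist"; returns (picture, depth): 384x512x3 uint8, red, green, blue; 384x512 float32, m along the optical axis (not along the pixel's ray), 0 where there is no reading.
- bot.get_calibration(name): a dict with "intrinsics" (3x3 intrinsics, pixels), "k1" (the pictures are not rectified: a ray, as slopes to the right and down, at radius r is drawn at 1 + k1 r^2 times it, then the intrinsics apply), "R" (3x3) and "t" (3): a world point X has camera coordinates R X + t. Camera axes: x right, y down, z forward; pixel columns grow to the right and rows downward; lengths in m; the calibration is good to about 2 mm. A picture is of the moment at which its call begins: read the wrist's pose just before it. get_calibration takes no time and is no camera call; for the wrist camera it gives the pose at the moment of the call.
- bot.job_done(): hands the job in, once; it reports no verdict.
Trained networks look in the newest picture that a camera, given by its name, has taken for a name from the list of things; names that differ only in an ending like _2 or _b are one class to them, and where a whole thing is asked for, a point or a joint stands for the part that bears it (a point fixed in the world has none). Each returns a list of dicts, best first, with "confidence" (0 to 1); they miss things now and then, are a little off and sometimes report something else, mostly with a low value. They report only what shows in the picture. A call takes as long as a camera call.
- bot.trace(camera, target): "mask" (384x512 bool, what is visible of it) and "pixel" ([column, row] in pixels, amid what is visible of it).
The state is a dict: "clock": time; "qpos": joint angles; "qd": joint speeds; "joint_efforts": joint torques, N m; "position": TCP position; "tool_rot": TCP orientation; "force": force on the tool from outside, world axes, zero at the start; "moment": the same for the moment, N m; "grip_width": finger opening in m.
Only numpy, scipy, OpenCV 4.12 (cv2) and the standard library are available. Lean on these libraries where they do the work, as an engineer would, in place of code of your own. Each camera call takes 0.05 s, during which the arm holds its last target. There are 200 camera calls.

TASK

The left bin of the dowel chute is full. With your fingertips press down the raised right-hand end of the seesaw gate so that it rocks over its pivot to the right-hand chute, and only then press down the tail of the hold-back lever, so that all four waiting dowels roll down by themselves into the empty right-hand bin (left and right as seen from the robot). Do not touch the dowels or lift anything, and leave the other things on the bench where they are.

Things in the scene. Friction and masses are not known exactly. Their poses are not given: they have to be found in the camera images.
- feeder: The dowel chute, screwed to the bench: plywood base 170 x 720 x 12 mm with steel posts, sloping infeed, rocking gate, two side chutes, two bins. Origin: centre of the base's underside, below the gate's pivot; y runs along the machine to the left bin, x across it away from the robot. Posts and baffle at the pivot (y = -48 to 10, x = -64 to 64 mm) reach z = 248 mm; nothing stands over the gate right of them.
- gate (a joint): Seesaw gate: steel tray 250 mm long, 92 mm wide inside, lips 14 mm high, pivot at z = 170 mm about the machine's x. In rad: -0.32 = right end up (start; dowels would run left), +0.32 = right end down on its stop. A 36 mm steel weight on an arm beyond the far post (x = 76 to 106, up to z = 256 mm) tips with it: past level it drops to its stop and stays. About 0.6 N on the raised end moves it.
- gate_right_end (a point): Point on the gate tray's upper face, mid-width, 113 mm right of the pivot and 12 mm short of the tray's right end. Moves with the gate: z about 213 mm with the right end up, about 142 mm with it down.
- hold_back (a joint): Hold-back lever over the infeed, pivot at y = 110, z = 297 mm of the machine, about its x. In rad: about 0 = its paddle hangs in front of the waiting dowels and stops them; 0.5 (end stop) = tail right down, paddle lifted about 35 mm off the floor; the dowels pass from about 0.3. Friction keeps it where it is left; about 0.7 N on the tail moves it.
- hold_back_tail (a point): Centre of the upper face of the rubber pad (36 mm across the machine, 32 mm along it, 9 mm thick) on the tail of the hold-back lever, 78 mm uphill (left) of its pivot. Moves with the lever: z about 328 mm when raised, about 290 mm at lever 0.5, where its y in the machine is about 187 mm (182 at the start).
- bin_right: The empty grey bin at the right end of the chute's base, below the right-hand chute: 110 (x) x 150 (y) x 70 mm high, walls and floor 4 mm. Fixed. Origin: centre of its underside; axes as the machine's.
- bin_left: The same bin at the left end, below the left-hand chute, heaped full of dowels. Fixed. Origin: centre of its underside.
- dowel1_center (a point): Centre of waiting dowel 1 of 4 (1 is the lowest, next to the hold-back paddle): plain beech, 20 mm thick, 80 mm long, about 18 g, lying across the infeed, a channel 82 mm wide with walls 26 mm high that falls 12 degrees to the right. Released, it rolls into a bin within 2 s.
- dowel2_center (a point): Centre of waiting dowel 2 of 4 (1 is the lowest, next to the hold-back paddle): plain beech, 20 mm thick, 80 mm long, about 18 g, lying across the infeed, a channel 82 mm wide with walls 26 mm high that falls 12 degrees to the right. Released, it rolls into a bin within 2 s.
- dowel3_center (a point): Centre of waiting dowel 3 of 4 (1 is the lowest, next to the hold-back paddle): plain beech, 20 mm thick, 80 mm long, about 18 g, lying across the infeed, a channel 82 mm wide with walls 26 mm high that falls 12 degrees to the right. Released, it rolls into a bin within 2 s.
- dowel4_center (a point): Centre of waiting dowel 4 of 4 (1 is the lowest, next to the hold-back paddle): plain beech, 20 mm thick, 80 mm long, about 18 g, lying across the infeed, a channel 82 mm wide with walls 26 mm high that falls 12 degrees to the right. Released, it rolls into a bin within 2 s.
- frame: Bystander: walnut picture frame 200 x 280 x 40 mm lying at the right of the bench. Origin on its underside. Leave it alone.
- sander: Bystander: orbital sander standing on its pad, 125 mm across, 152 mm high, at the left of the bench. Origin on its underside. Leave it alone.
- glue: Bystander: white glue bottle, 60 mm across, 170 mm high, standing behind the left bin as seen from the robot. Origin on its underside. Leave it alone.
- tape: Bystander: yellow tape measure 68 x 34 x 64 mm high, between the robot and the left half of the chute. Origin on its underside. Leave it alone.
- chisel: Bystander: bench chisel lying between the robot and the right half of the chute, 260 mm long. Origin on its underside. Leave it alone.
- mallet: Bystander: wooden mallet lying beyond the chute, head 75 mm high. Origin on its underside. Leave it alone.
- square: Bystander: try square lying beyond the chute, 18 mm high. Origin on its underside. Leave it alone.

How it is judged:
On the way:
1. the gate is rocked over to the right while all four dowels still wait behind the hold-back paddle (value of joint gate above 0.25 rad and z of each of dowel1_center, dowel2_center, dowel3_center, dowel4_center in the frame of feeder above 0.23 m and y of each of dowel1_center, dowel2_center, dowel3_center, dowel4_center in the frame of feeder above 0.045 m), for 0.2 s.
At the end, for the whole second after the job is handed in: All four dowels lie inside the right-hand bin (centres within its walls and below its rim) and the gate stands over to the right (gate above 0.25 rad) (value of joint gate above 0.25 rad and x of dowel1_center in the frame of bin_right between -0.055 and 0.055 m and y of dowel1_center in the frame of bin_right between -0.075 and 0.075 m and z of each of dowel1_center, dowel2_center, dowel3_center, dowel4_center in the frame of bin_right below 0.065 m and x of dowel2_center in the frame of bin_right between -0.055 and 0.055 m and y of dowel2_center in the frame of bin_right between -0.075 and 0.075 m and x of dowel3_center in the frame of bin_right between -0.055 and 0.055 m and y of dowel3_center in the frame of bin_right between -0.075 and 0.075 m and x of dowel4_center in the frame of bin_right between -0.055 and 0.055 m and y of dowel4_center in the frame of bin_right between -0.075 and 0.075 m); the robot touches nothing.
It fails at once if a dowel ran or was put down the left-hand chute ((y of dowel1_center in the frame of feeder above 0.06 m and z of dowel1_center in the frame of feeder below 0.2 m) or (y of dowel2_center in the frame of feeder above 0.06 m and z of dowel2_center in the frame of feeder below 0.2 m) or (y of dowel3_center in the frame of feeder above 0.06 m and z of dowel3_center in the frame of feeder below 0.2 m) or (y of dowel4_center in the frame of feeder above 0.06 m and z of dowel4_center in the frame of feeder below 0.2 m)).
It fails at once if a dowel was lifted out of the chute (z of any of dowel1_center, dowel2_center, dowel3_center, dowel4_center in the frame of feeder above 0.3 m).
It fails at once if a dowel was touched with the hand (contact force between any of dowel1, dowel2, dowel3, dowel4 and the fingers above 1 N or contact force between any of dowel1, dowel2, dowel3, dowel4 and the arm above 1 N).
It fails at once if another thing on the bench was moved (more than 20 mm) (distance of any of frame, sander, glue, tape, chisel, mallet, square from where it was at the start of the episode above 0.02 m).
It also fails if it takes over 42 s, if anything falls off the work surface, if the arm or the gripper's body presses on something with over 40 N, if the wrist force passes 120 N, or if a joint passes its speed limit or range.

## Working session

There is one attempt and no reset: what is moved stays moved. The work goes in short steps, Python scripts to look and compute and a tool call to move; the robot and the scene stay as the last step left them, time stands still between calls to the robot, and variables do not carry over. Pictures are saved under pics/ and viewed, on a budget of 10 in all, crops included, one or two more only if the job needs it, and the job is handed in when it is done.

Besides the shell and the picture viewer there is one more tool, called as name(argument=value, ...) on one line, values as JSON. servo_tool: Moves the arm, as the interface text tells. Shift numbers are shares of 40 cm and turn numbers shares of 360 degrees, none past 1 either way. Its arguments: {"type":"object","properties":{"targets":{"type":"array"},"grip":{"type":"number"},"squeeze":{"type":"number"}},"required":["targets"]}

```bash
mkdir -p pics; cat > h.py <<'E'
import numpy as np, cv2
from workcell import bot
from scipy.spatial.transform import Rotation as Ro
def cloud(name,d,mask=None):
    c=bot.get_calibration(name);K=np.array(c["intrinsics"]);k1=c["k1"]
    v,u=np.nonzero((d>0) if mask is None else (mask&(d>0)))
    p=cv2.undistortPoints(np.stack([u,v],1).astype(float)[:,None],K,np.array([k1,0,0,0,0.]))[:,0]
    z=d[v,u];P=np.c_[p*z[:,None],z]
    return (P-np.array(c["t"]))@np.array(c["R"])
E
python3 - <<'E'
from h import *
s=bot.observe();print(s)
for n in("scene","side"):
    im,d=bot.grab_frame(n);cv2.imwrite(f"pics/{n}0.png",im[:,:,::-1]);np.save(f"{n}0.npy",d)
    for t in("gate_right_end","hold_back_tail","feeder","bin_right","dowel1_center","bin_left"):
        for r in bot.trace(n,t)[:1]:
            P=cloud(n,d,r["mask"])
            print(n,t,r["confidence"],r["pixel"],len(P),np.median(P,0).round(3),P.min(0).round(3),P.max(0).round(3))
E
```

```text
{'clock': 0.0, 'qpos': array([ 1.2567551 ,  0.52205596, -0.03629449,  1.60002866,  0.02120479,
        1.0210554 , -0.11282203]), 'qd': array([-4.26611965e-04,  8.75480462e-05, -1.86650401e-03,  6.52557770e-04,
       -1.86669759e-03, -6.07622133e-05, -1.39357615e-04]), 'joint_efforts': array([ 6.66721626e-04, -9.27102256e+01,  1.98153824e+00, -3.69922435e+01,
        1.81573274e-02,  8.30375677e-03, -4.75004313e-06]), 'position': array([ 0.15075693, -0.60619465,  0.23069256]), 'tool_rot': array([-1.48251751,  1.56963392,  1.9028587 ]), 'force': array([-0.04746981,  0.28146551, -0.0379362 ]), 'moment': array([-0.02949495, -0.03100244, -0.02805064]), 'grip_width': 0.08537102211646264}
scene gate_right_end 0.76 [259.2, 188.0] 801 [0.49  0.023 0.174] [ 0.14  -0.403 -0.004] [0.593 0.115 0.261]
scene hold_back_tail 0.53 [273.2, 168.2] 191 [0.483 0.087 0.301] [ 0.036 -0.298 -0.004] [0.534 0.185 0.337]
scene feeder 0.93 [266.7, 201.9] 6443 [0.5   0.05  0.083] [ 0.017 -0.485 -0.009] [0.593 0.352 0.337]
scene bin_right 0.94 [208.7, 186.1] 640 [ 0.52  -0.314  0.053] [ 0.332 -0.457 -0.006] [ 0.564 -0.201  0.14 ]
scene dowel1_center 0.6 [209.8, 187.2] 618 [ 0.527 -0.312  0.051] [ 0.433 -0.457 -0.004] [ 0.564 -0.201  0.09 ]
scene bin_left 0.76 [308.9, 228.4] 919 [0.485 0.3   0.081] [ 0.298  0.184 -0.005] [0.592 0.352 0.171]
side gate_right_end 0.67 [283.4, 206.9] 1107 [0.461 0.013 0.168] [ 0.405 -0.416 -0.003] [0.714 0.202 0.305]
side hold_back_tail 0.75 [262.7, 184.9] 454 [0.47  0.092 0.296] [ 0.418 -0.318 -0.004] [0.783 0.186 0.331]
side feeder 0.79 [264.3, 232.0] 10397 [0.446 0.133 0.082] [ 0.367 -0.376 -0.008] [0.769 0.348 0.331]
side bin_right 0.64 [325.0, 186.5] 863 [ 0.476 -0.335  0.045] [ 0.426 -0.48  -0.01 ] [ 0.625 -0.116  0.226]
side bin_left 0.92 [227.7, 277.4] 2291 [0.447 0.29  0.078] [ 0.401  0.187 -0.006] [0.585 0.349 0.107]
```

View pics/scene0.png

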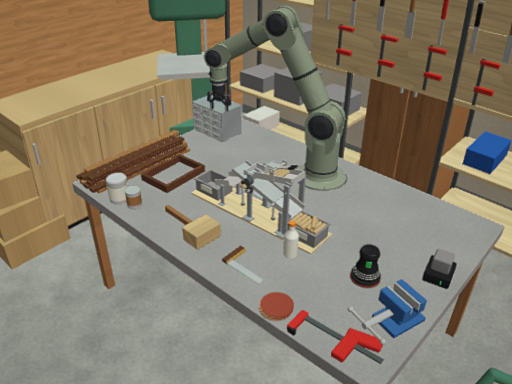

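View pics/side0.png

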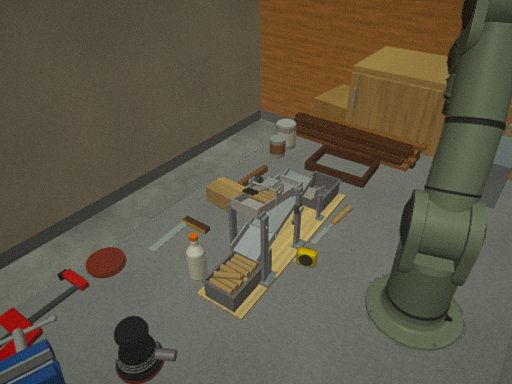

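The scene shows the chute ahead of the robot, with the right bin near (210,187), the gate near (259,188) and the full bin near (310,230). The side view shows the hold-back lever at about (262,185), and the tape and chisel lie on the robot's side. Next I'll fit the base pose.

```bash
python3 - <<'E'
from h import *
A=[]
for n in("scene","side"):
    im=cv2.imread(f"pics/{n}0.png");d=np.load(f"{n}0.npy")
    hsv=cv2.cvtColor(im,cv2.COLOR_BGR2HSV);m=(hsv[...,1]>60)&(hsv[...,0]>8)&(hsv[...,0]<30)
    P=cloud(n,d,m);k=(abs(P[:,2]-.011)<.006)&(P[:,0]>.3)&(P[:,0]<.62)&(abs(P[:,1])<.5)
    Q=P[k];A.append(Q)
    r=cv2.minAreaRect(Q[:,:2].astype(np.float32)*1000);print(n,len(Q),r,np.median(Q[:,2]))
    P=cloud(n,d);np.save(n+"P.npy",P)
    # bin rims
    for s in(-1,1):
        k=(abs(P[:,2]-.078)<.012)&(P[:,0]>.38)&(P[:,0]<.62)&(s*P[:,1]>.2)&(s*P[:,1]<.42)
        print(' rim',s,k.sum(),np.percentile(P[k],[2,98],axis=0).round(3).tolist())
    k=(P[:,2]>.2)&(P[:,0]>.36)&(P[:,0]<.65)&(abs(P[:,1])<.35)
    T=P[k]; print(' high',k.sum())
    for lo in np.arange(-.16,.24,.02):
        q=T[(T[:,1]>=lo)&(T[:,1]<lo+.02)]
        if len(q):print('  y%.2f n%d x %.3f..%.3f z %.3f..%.3f'%(lo,len(q),q[:,0].min(),q[:,0].max(),q[:,2].min(),q[:,2].max()))
Q=np.vstack(A)[:,:2]
import itertools
from scipy.spatial import cKDTree
u,c=np.unique((Q*200).round().astype(int),axis=0,return_counts=True);Q2=u[c>=2]/200.
r=cv2.minAreaRect(Q2.astype(np.float32)*1000);print("joint",r)
E
```

```text
scene 1193 ((475.66644287109375, -68.26797485351562), (229.8255157470703, 834.0698852539062), 3.3500566482543945) 0.012140403563676199
 rim -1 210 [[0.433, -0.37, 0.067], [0.557, -0.21, 0.088]]
 rim 1 507 [[0.407, 0.203, 0.068], [0.61, 0.347, 0.09]]
 high 1359
  y-0.14 n33 x 0.430..0.534 z 0.206..0.227
  y-0.12 n69 x 0.425..0.538 z 0.201..0.233
  y-0.10 n40 x 0.428..0.542 z 0.201..0.230
  y-0.08 n40 x 0.431..0.540 z 0.200..0.245
  y-0.06 n72 x 0.430..0.539 z 0.200..0.249
  y-0.04 n42 x 0.416..0.542 z 0.209..0.249
  y-0.02 n30 x 0.412..0.580 z 0.230..0.259
  y-0.00 n66 x 0.466..0.585 z 0.200..0.261
  y0.02 n62 x 0.518..0.593 z 0.220..0.266
  y0.04 n86 x 0.449..0.531 z 0.238..0.301
  y0.06 n55 x 0.439..0.529 z 0.240..0.305
  y0.08 n101 x 0.425..0.534 z 0.247..0.316
  y0.10 n106 x 0.422..0.535 z 0.250..0.316
  y0.12 n97 x 0.422..0.527 z 0.255..0.315
  y0.14 n75 x 0.426..0.524 z 0.260..0.328
  y0.16 n100 x 0.413..0.536 z 0.206..0.333
  y0.18 n181 x 0.399..0.543 z 0.200..0.337
  y0.20 n104 x 0.425..0.540 z 0.203..0.306
side 2376 ((451.8143005371094, -71.16842651367188), (259.1537475585937
[... 371 characters left out ...]
6 n104 x 0.436..0.527 z 0.215..0.244
  y-0.04 n47 x 0.416..0.543 z 0.204..0.247
  y-0.02 n103 x 0.412..0.564 z 0.201..0.254
  y-0.00 n70 x 0.431..0.583 z 0.222..0.257
  y0.02 n51 x 0.431..0.583 z 0.223..0.263
  y0.04 n147 x 0.430..0.522 z 0.234..0.298
  y0.06 n109 x 0.429..0.518 z 0.238..0.297
  y0.08 n208 x 0.418..0.531 z 0.245..0.307
  y0.10 n173 x 0.417..0.531 z 0.246..0.308
  y0.12 n209 x 0.425..0.515 z 0.250..0.313
  y0.14 n153 x 0.425..0.517 z 0.257..0.323
  y0.16 n179 x 0.404..0.525 z 0.202..0.330
  y0.18 n340 x 0.401..0.534 z 0.200..0.331
  y0.20 n248 x 0.424..0.531 z 0.204..0.300
joint ((452.08148193359375, -70.98165893554688), (257.1262512207031, 835.8974609375), 4.210498809814453)
```

```bash
python3 - <<'E'
from h import *
for n in("scene","side"):
    P=np.load(n+"P.npy")
    k=(P[:,2]>.317)&(P[:,0]>.36)&(P[:,0]<.65)&(P[:,1]>.13)&(P[:,1]<.23);q=P[k]
    print(n,"tail",k.sum(),np.median(q,0).round(3),np.percentile(q,[3,97],axis=0).round(3).tolist())
    k=(P[:,2]>.195)&(P[:,2]<.24)&(P[:,0]>.4)&(P[:,0]<.57)&(P[:,1]>-.18)&(P[:,1]<-.095);q=P[k]
    print("gate end",k.sum(),q.mean(0).round(3),np.percentile(q,[2,98],axis=0).round(3).tolist())
    print(cv2.minAreaRect(q[:,:2].astype(np.float32)*1000))
    for s in(-1,1):
        k=(P[:,2]>.062)&(P[:,2]<.082)&(P[:,0]>.38)&(P[:,0]<.565)&(s*P[:,1]>.2)&(s*P[:,1]<.42);q=P[k]
        print('bin',s,k.sum(),cv2.minAreaRect(q[:,:2].astype(np.float32)*1000))
    for y0 in(-.38,-.3,-.2,-.1,0,.1,.2,.3):
        k=(abs(P[:,1]-y0)<.03)&(abs(P[:,2]-.012)<.005)&(P[:,0]>.36)&(P[:,0]<.62);q=P[k]
        if k.sum()>3:print('  base',y0,k.sum(),np.percentile(q[:,0],[3,97]).round(3))
for n,c in(("scene",(165,130,365,270)),("side",(180,140,370,330))):
    im=cv2.imread(f"pics/{n}0.png")[c[1]:c[3],c[0]:c[2]]
    globals()[n]=cv2.resize(im,None,fx=3,fy=3,interpolation=2)
h=570;b=np.zeros((570,600,3),np.uint8);
cv2.imwrite("pics/side1.png",side)
E
```

```text
scene tail 45 [0.48  0.17  0.328] [[0.457, 0.144, 0.318], [0.492, 0.187, 0.335]]
gate end 115 [ 0.478 -0.113  0.215] [[0.428, -0.131, 0.205], [0.536, -0.096, 0.227]]
((481.66827392578125, -113.4691162109375), (113.87217712402344, 36.07157516479492), 0.2678954303264618)
bin -1 191 ((495.0434265136719, -292.3860778808594), (136.14093017578125, 165.85134887695312), 1.1472127437591553)
bin 1 226 ((465.0361633300781, 273.17828369140625), (131.38172912597656, 150.86561584472656), 2.6455326080322266)
  base -0.38 23 [0.443 0.596]
  base -0.3 59 [0.447 0.593]
  base -0.2 153 [0.413 0.606]
  base -0.1 162 [0.372 0.582]
  base 0 159 [0.409 0.577]
  base 0.1 132 [0.452 0.579]
  base 0.2 25 [0.536 0.609]
  base 0.3 81 [0.512 0.608]
side tail 80 [0.466 0.174 0.326] [[0.452, 0.154, 0.319], [0.485, 0.185, 0.331]]
gate end 214 [ 0.483 -0.116  0.211] [[0.434, -0.131, 0.202], [0.534, -0.096, 0.225]]
((483.806396484375, -114.17443084716797), (37.190155029296875, 105.39261627197266), 89.75706481933594)
bin -1 211 ((494.6325988769531, -296.21771240234375), (121.28636932373047, 167.29794311523438), 3.6939175128936768)
bin 1 884 ((464.969482421875, 271.81719970703125), (124.22398376464844, 148.10557556152344), 3.5139405727386475)
  base -0.38 58 [0.415 0.545]
  base -0.3 79 [0.409 0.485]
  base -0.2 232 [0.365 0.512]
  base -0.1 285 [0.366 0.512]
  base 0 293 [0.397 0.492]
  base 0.1 197 [0.389 0.45 ]
  base 0.2 148 [0.382 0.414]
  base 0.3 228 [0.379 0.595]
```

View pics/side1.png

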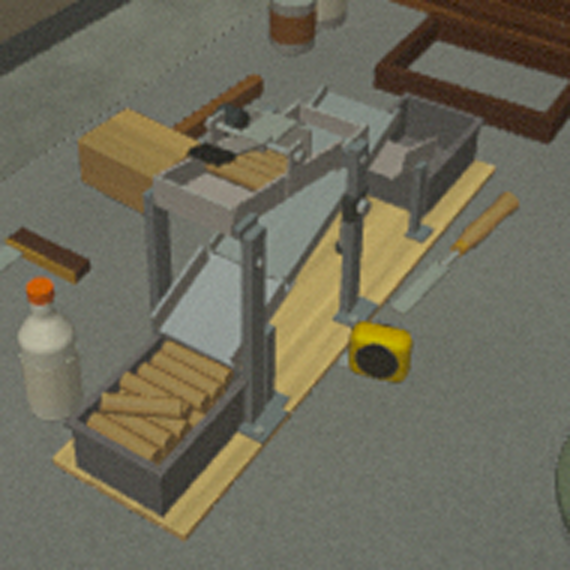

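Both bins together with the tail and gate clouds give an origin of about (0.480, -0.011) and a yaw of about 0.053 rad. The close-up shows the weight at (235,115), the black tail pad at (210,153), and the dowels behind the paddle near (255,165). I'll work out the move next.

```bash
cat >> h.py <<'E'
O=np.array([.480,-.011,0]);Rm=Ro.from_euler('z',.053)
def M(x,y,z): return O+Rm.apply([x,y,z])
def go(*ts):
    s=bot.observe();R=Ro.from_euler('xyz',s["tool_rot"]);p=s["position"]
    print(s["clock"],p.round(4),"force",s["force"].round(2),"w",s["grip_width"]);print(R.as_matrix().round(3))
    for t in ts: print(t.round(3),(R.inv().apply(t-p)/.4).round(4))
    return R,p
E
python3 - <<'E'
from h import *
R,p=go(np.array([.15,-.607,.3]),M(0,-.113,.29),M(0,-.113,.225))
for a in(0,np.pi/2,-np.pi/2,np.pi):  # tool down, tool y = machine dir
    ty=Rm.apply([np.cos(a),np.sin(a),0]);tx=np.array([0,0,-1.]);T=Ro.from_matrix(np.c_[tx,ty,np.cross(tx,ty)])
    print(a,((R.inv()*T).as_rotvec()/2/np.pi).round(4))
E
```

```text
0.7 [ 0.1509 -0.6065  0.2313] force [-0.4   0.73 -0.93] w 0.08521311885459931
[[-0.     0.241 -0.97 ]
 [ 0.    -0.97  -0.241]
 [-1.    -0.    -0.   ]]
[ 0.15  -0.607  0.3  ] [-0.1718  0.0007  0.0024]
[ 0.486 -0.124  0.29 ] [-0.1467 -0.9687 -1.1043]
[ 0.486 -0.124  0.225] [ 0.0158 -0.9687 -1.1043]
0 [-0.2196 -0.      0.    ]
1.5707963267948966 [-0.4696 -0.     -0.    ]
-1.5707963267948966 [ 0.0304 -0.      0.    ]
3.141592653589793 [0.2804 0.     0.    ]
```

servo_tool(targets=[{"x":-0.147,"y":-0.15,"z":-0.15,"wx":0.01},{"x":-0.147,"y":-0.6,"z":-0.7,"wx":0.03},{"x":-0.147,"y":-0.6,"z":-0.7,"wx":0.03},{"x":-0.147,"y":-0.6,"z":-0.7,"wx":0.03},{"x":-0.147,"y":-0.6,"z":-0.7,"wx":0.03},{"x":-0.147,"y":-0.6,"z":-0.7,"wx":0.03},{"x":-0.147,"y":-0.6,"z":-0.7,"wx":0.03},{"x":-0.147,"y":-0.6,"z":-0.7,"wx":0.03}], grip=-1)

```text
$.targets[0]: bad value
```

```bash
python3 -c "
from h import *
go(M(0,-.113,.29),M(0,-.113,.235))"
```

```text
0.7 [ 0.1509 -0.6065  0.2313] force [-0.4   0.73 -0.93] w 0.08521311885459931
[[-0.     0.241 -0.97 ]
 [ 0.    -0.97  -0.241]
 [-1.    -0.    -0.   ]]
[ 0.486 -0.124  0.29 ] [-0.1467 -0.9687 -1.1043]
[ 0.486 -0.124  0.235] [-0.0092 -0.9687 -1.1043]
```

servo_tool(targets=[{"x":-0.147,"y":-0.15,"z":-0.15,"wx":0.01,"wy":0,"wz":0},{"x":-0.147,"y":-0.6,"z":-0.7,"wx":0.03,"wy":0,"wz":0},{"x":-0.147,"y":-0.6,"z":-0.7,"wx":0.03,"wy":0,"wz":0},{"x":-0.147,"y":-0.6,"z":-0.7,"wx":0.03,"wy":0,"wz":0},{"x":-0.147,"y":-0.6,"z":-0.7,"wx":0.03,"wy":0,"wz":0},{"x":-0.147,"y":-0.6,"z":-0.7,"wx":0.03,"wy":0,"wz":0},{"x":-0.147,"y":-0.6,"z":-0.7,"wx":0.03,"wy":0,"wz":0},{"x":-0.147,"y":-0.6,"z":-0.7,"wx":0.03,"wy":0,"wz":0}], grip=-1)

```text
clock: 1.7
position: [0.3646, -0.3061, 0.2902]
tool_rot: [1.633, 1.57, -1.453]
force: [-0.5, 0.1, 0.6]
grip_width: 0.0001
```

```bash
python3 -c "
from h import *
go(M(0,-.113,.29),M(0,-.113,.235))"
```

```text
1.7 [ 0.3646 -0.3061  0.2902] force [-0.5   0.11  0.55] w 0.00013180077373627322
[[ 0.     0.056 -0.998]
 [-0.    -0.998 -0.056]
 [-1.     0.    -0.   ]]
[ 0.486 -0.124  0.29 ] [ 4.000e-04 -4.380e-01 -3.284e-01]
[ 0.486 -0.124  0.235] [ 0.1379 -0.4381 -0.3284]
```

servo_tool(targets=[{"x":0,"y":-0.438,"z":-0.328,"wx":0,"wy":0,"wz":0},{"x":0,"y":-0.438,"z":-0.328,"wx":0,"wy":0,"wz":0},{"x":0,"y":-0.438,"z":-0.328,"wx":0,"wy":0,"wz":0},{"x":0,"y":-0.438,"z":-0.328,"wx":0,"wy":0,"wz":0},{"x":0.1,"y":-0.438,"z":-0.328,"wx":0,"wy":0,"wz":0},{"x":0.1,"y":-0.438,"z":-0.328,"wx":0,"wy":0,"wz":0}])

```text
clock: 2.45
position: [0.4843, -0.1251, 0.2483]
tool_rot: [-0.1, 1.566, 3.095]
force: [-0.1, -0.5, 0.1]
grip_width: 0.0001
```

```bash
python3 - <<'E'
from h import *
go(M(0,-.113,.213),M(0,-.113,.155))
a,_=bot.grab_frame("scene");b,_=bot.grab_frame("side")
f=lambda i,c:cv2.resize(i[c[1]:c[3],c[0]:c[2],::-1],(400,400),interpolation=2)
cv2.imwrite("pics/2.png",np.hstack([f(a,(190,120,330,260)),f(b,(220,130,360,270))]))
E
```

```text
2.45 [ 0.4843 -0.1251  0.2483] force [-0.12 -0.52  0.09] w 8.416753918965595e-05
[[-0.004  0.054 -0.999]
 [ 0.    -0.999 -0.054]
 [-1.    -0.     0.004]]
[ 0.486 -0.124  0.213] [ 0.0881 -0.0028 -0.0048]
[ 0.486 -0.124  0.155] [ 0.2331 -0.0027 -0.0055]
```

View pics/2.png

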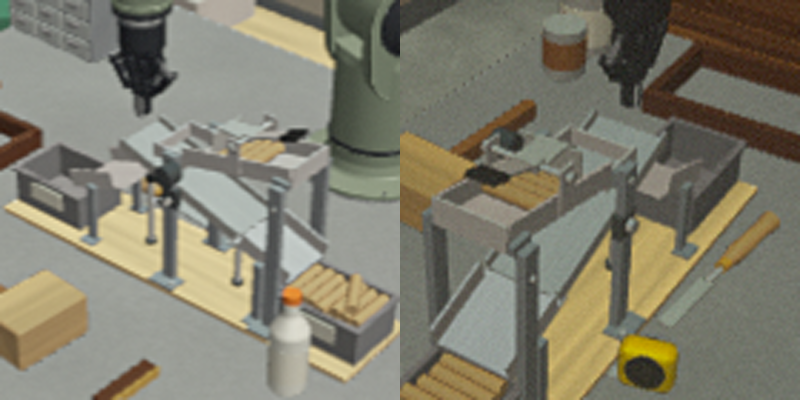

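The fingers at (145,105) in the left panel stand above the raised gate end at (150,135), centred on the tray. I'll press down slowly.

servo_tool(targets=[{"x":0.06,"y":0,"z":0,"wx":0,"wy":0,"wz":0},{"x":0.09,"y":0,"z":0,"wx":0,"wy":0,"wz":0},{"x":0.115,"y":0,"z":0,"wx":0,"wy":0,"wz":0},{"x":0.14,"y":0,"z":0,"wx":0,"wy":0,"wz":0},{"x":0.165,"y":0,"z":0,"wx":0,"wy":0,"wz":0},{"x":0.19,"y":0,"z":0,"wx":0,"wy":0,"wz":0},{"x":0.215,"y":0,"z":0,"wx":0,"wy":0,"wz":0},{"x":0.235,"y":0,"z":0,"wx":0,"wy":0,"wz":0},{"x":0.235,"y":0,"z":0,"wx":0,"wy":0,"wz":0},{"x":0.235,"y":0,"z":0,"wx":0,"wy":0,"wz":0}])

```text
clock: 3.8
position: [0.4858, -0.1252, 0.157]
tool_rot: [1.537, 1.57, -1.551]
force: [-0.1, 0.4, 0.6]
grip_width: 0.0001
```

servo_tool(targets=[{"x":-0.1,"y":0,"z":0,"wx":0,"wy":0,"wz":0},{"x":-0.25,"y":0,"z":0,"wx":0,"wy":0,"wz":0},{"x":-0.4,"y":0,"z":0,"wx":0,"wy":0,"wz":0},{"x":-0.5,"y":0,"z":0,"wx":0,"wy":0,"wz":0},{"x":-0.55,"y":0,"z":0,"wx":0,"wy":0,"wz":0}])

```text
clock: 4.42
position: [0.4862, -0.1252, 0.3798]
tool_rot: [2.695, 1.567, -0.393]
force: [0.4, -0.0, -0.0]
grip_width: -0.0001
```

```bash
python3 - <<'E'
from h import *
go(M(0,.182,.37),M(0,.182,.34))
a,_=bot.grab_frame("scene");b,_=bot.grab_frame("side")
f=lambda i,c:cv2.resize(i[c[1]:c[3],c[0]:c[2],::-1],(400,400),interpolation=2)
cv2.imwrite("pics/3.png",np.hstack([f(a,(190,120,330,260)),f(b,(220,130,360,270))]))
E
```

```text
4.425 [ 0.4862 -0.1252  0.3798] force [ 0.4  -0.04 -0.  ] w -8.530376754376003e-05
[[ 0.003  0.054 -0.999]
 [-0.001 -0.999 -0.054]
 [-1.     0.002 -0.003]]
[0.47  0.171 0.37 ] [ 2.330e-02 -7.409e-01 -3.000e-04]
[0.47  0.171 0.34 ] [ 0.0983 -0.741   0.    ]
```

View pics/3.png

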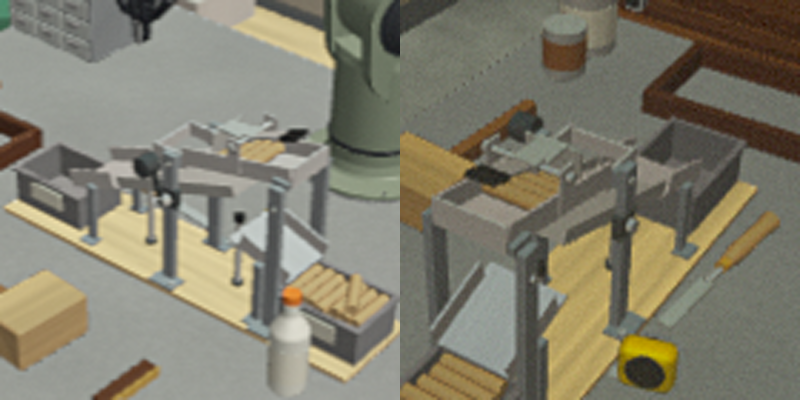

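The gate now slopes down to the right bin (left panel, tray end at about (80,180)), and the dowels still wait behind the paddle. Next I'll move above the tail.

servo_tool(targets=[{"x":0,"y":-0.741,"z":0,"wx":0,"wy":0,"wz":0},{"x":0,"y":-0.741,"z":0,"wx":0,"wy":0,"wz":0},{"x":0,"y":-0.741,"z":0,"wx":0,"wy":0,"wz":0},{"x":0,"y":-0.741,"z":0,"wx":0,"wy":0,"wz":0},{"x":0,"y":-0.741,"z":0,"wx":0,"wy":0,"wz":0},{"x":0,"y":-0.741,"z":0,"wx":0,"wy":0,"wz":0},{"x":0.06,"y":-0.741,"z":0,"wx":0,"wy":0,"wz":0},{"x":0.06,"y":-0.741,"z":0,"wx":0,"wy":0,"wz":0}])

```text
clock: 5.52
position: [0.47, 0.1697, 0.3536]
tool_rot: [1.979, 1.568, -1.109]
force: [-0.7, 0.4, -0.3]
grip_width: -0.0002
```

```bash
python3 - <<'E'
from h import *
go(M(0,.184,.328),M(0,.187,.291))
print(bot.observe()["qpos"].round(2))
a,_=bot.grab_frame("scene");b,_=bot.grab_frame("side")
f=lambda i,c:cv2.resize(i[c[1]:c[3],c[0]:c[2],::-1],(400,400),interpolation=2)
cv2.imwrite("pics/4.png",np.hstack([f(a,(220,110,320,210)),f(b,(220,130,320,230))]))
E
```

```text
5.525 [0.47   0.1697 0.3536] force [-0.71  0.42 -0.28] w -0.00019160996459188304
[[ 0.001  0.053 -0.999]
 [-0.003 -0.999 -0.053]
 [-1.     0.003 -0.001]]
[0.47  0.173 0.328] [ 0.0639 -0.0078 -0.0008]
[0.47  0.176 0.291] [ 0.1564 -0.0156 -0.0007]
[-0.06  0.23 -0.49  1.73  0.12  1.21 -2.1 ]
```

View pics/4.png

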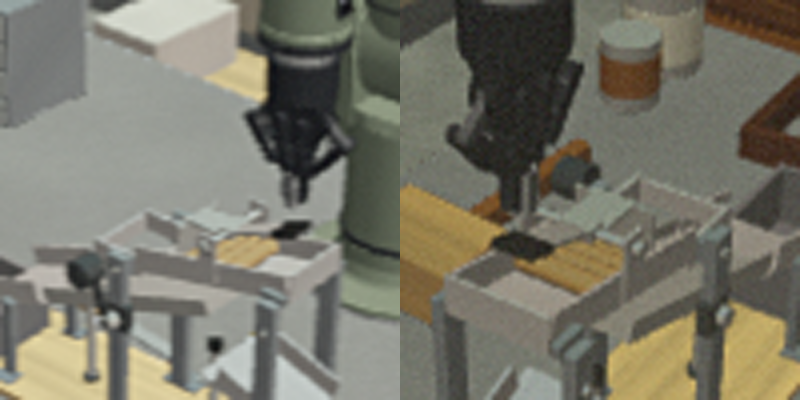

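The fingertips are directly above the black pad (left panel tips (292,205), pad (293,230)). I'll press, following the pad's slight drift.

servo_tool(targets=[{"x":0.05,"y":-0.008,"z":0,"wx":0,"wy":0,"wz":0},{"x":0.08,"y":-0.009,"z":0,"wx":0,"wy":0,"wz":0},{"x":0.11,"y":-0.012,"z":0,"wx":0,"wy":0,"wz":0},{"x":0.135,"y":-0.014,"z":0,"wx":0,"wy":0,"wz":0},{"x":0.156,"y":-0.016,"z":0,"wx":0,"wy":0,"wz":0},{"x":0.156,"y":-0.016,"z":0,"wx":0,"wy":0,"wz":0},{"x":0.156,"y":-0.016,"z":0,"wx":0,"wy":0,"wz":0},{"x":0.156,"y":-0.016,"z":0,"wx":0,"wy":0,"wz":0},{"x":0.156,"y":-0.016,"z":0,"wx":0,"wy":0,"wz":0},{"x":0.156,"y":-0.016,"z":0,"wx":0,"wy":0,"wz":0}])

```text
clock: 6.88
position: [0.4707, 0.1765, 0.293]
tool_rot: [2.703, 1.567, -0.386]
force: [0.1, -1.0, 0.2]
grip_width: -0.0004
```

```bash
python3 - <<'E'
from h import *
go(M(0,.187,.291))
a,_=bot.grab_frame("scene");b,_=bot.grab_frame("side")
f=lambda i,c:cv2.resize(i[c[1]:c[3],c[0]:c[2],::-1],(400,400),interpolation=2)
cv2.imwrite("pics/5.png",np.hstack([f(a,(180,120,320,260)),f(b,(220,130,360,270))]))
E
```

```text
6.875 [0.4707 0.1765 0.293 ] force [ 0.1  -0.97  0.19] w -0.0003824224948117764
[[ 0.004  0.053 -0.999]
 [-0.002 -0.999 -0.053]
 [-1.     0.002 -0.004]]
[0.47  0.176 0.291] [0.0049 0.0018 0.0015]
```

View pics/5.png

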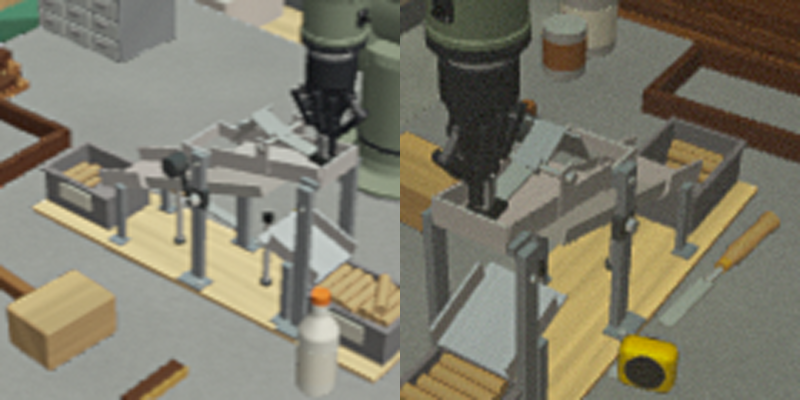

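The dowels have run into the right bin (left panel (80,175)) and the infeed looks empty. I'll retract straight up and check the bin.

servo_tool(targets=[{"x":-0.08,"y":0,"z":0,"wx":0,"wy":0,"wz":0},{"x":-0.2,"y":0,"z":0,"wx":0,"wy":0,"wz":0},{"x":-0.35,"y":0,"z":0,"wx":0,"wy":0,"wz":0},{"x":-0.35,"y":0,"z":0,"wx":0,"wy":0,"wz":0},{"x":-0.35,"y":0,"z":0,"wx":0,"wy":0,"wz":0},{"x":-0.35,"y":0,"z":0,"wx":0,"wy":0,"wz":0},{"x":-0.35,"y":0,"z":0,"wx":0,"wy":0,"wz":0}])

```text
clock: 7.85
position: [0.47, 0.1766, 0.4322]
tool_rot: [2.445, 1.567, -0.643]
force: [-0.2, 0.1, 0.1]
grip_width: -0.0
```

```bash
python3 - <<'E'
from h import *
go()
a,da=bot.grab_frame("scene");b,db=bot.grab_frame("side")
for n,d in(("scene",da),("side",db)):
    P=cloud(n,d)-O;P=Rm.inv().apply(P)
    k=(P[:,1]<-.22)&(P[:,1]>-.35)&(abs(P[:,0])<.045)&(P[:,2]>.022)&(P[:,2]<.12)
    print(n,k.sum(),np.percentile(P[k],[2,50,98],axis=0).round(3).tolist())
f=lambda i,c:cv2.resize(i[c[1]:c[3],c[0]:c[2],::-1],(400,400),interpolation=2)
cv2.imwrite("pics/6.png",np.vstack([np.hstack([f(a,(180,160,240,220)),f(b,(300,150,360,210))]),np.hstack([f(a,(220,120,330,230)),f(b,(220,130,330,240))])])[::1][:800])
im=cv2.imread("pics/6.png");cv2.imwrite("pics/6.png",cv2.resize(im,(600,600)))
E
```

```text
7.85 [0.47   0.1766 0.4322] force [-0.24  0.07  0.05] w -2.4712213696510174e-05
[[ 0.003  0.053 -0.999]
 [-0.002 -0.999 -0.053]
 [-1.     0.002 -0.003]]
scene 107 [[-0.042, -0.349, 0.026], [-0.015, -0.326, 0.058], [0.044, -0.227, 0.108]]
side 152 [[-0.034, -0.349, 0.028], [0.007, -0.322, 0.05], [0.039, -0.221, 0.097]]
```

View pics/6.png

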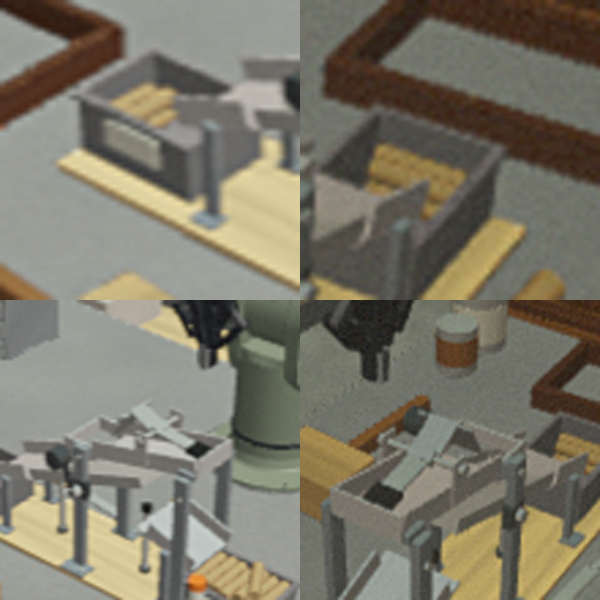

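The bin holds at least three dowels ((140,105) and (415,180)). The robot is clear, and the gate is still tipped to the right. I'll check for the fourth dowel with the wrist camera from near the right bin, moving high over the posts.

servo_tool(targets=[{"x":0,"y":0.85,"z":0,"wx":0,"wy":0,"wz":0},{"x":0,"y":0.85,"z":0,"wx":0,"wy":0,"wz":0},{"x":0,"y":0.85,"z":0,"wx":0,"wy":0,"wz":0},{"x":0,"y":0.85,"z":0,"wx":0,"wy":0,"wz":0},{"x":0,"y":0.85,"z":0,"wx":0,"wy":0,"wz":0},{"x":0,"y":0.85,"z":0,"wx":0,"wy":0,"wz":0},{"x":0,"y":0.85,"z":0,"wx":0,"wy":0,"wz":0},{"x":0,"y":0.85,"z":0,"wx":0,"wy":0,"wz":0}])

```text
clock: 8.95
position: [0.4882, -0.162, 0.4331]
tool_rot: [2.653, 1.567, -0.435]
force: [0.0, 1.0, -0.0]
grip_width: -0.0004
```

```bash
python3 - <<'E'
from h import *
go()
a,_=bot.grab_frame("wrist");cv2.imwrite("pics/7.png",a[:,:,::-1])
E
```

```text
8.95 [ 0.4882 -0.162   0.4331] force [ 0.03  1.01 -0.03] w -0.0004428283297998176
[[ 0.003  0.054 -0.999]
 [-0.001 -0.999 -0.054]
 [-1.     0.002 -0.003]]
```

View pics/7.png

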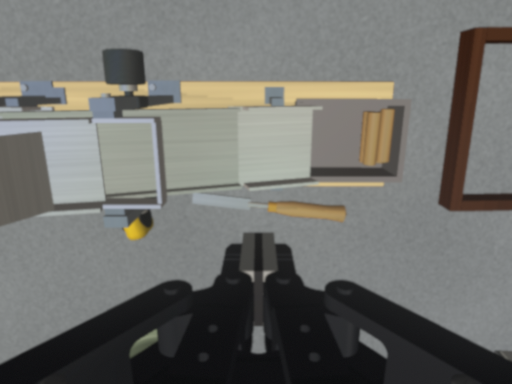

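```bash
python3 - <<'E'
from h import *
a,d=bot.grab_frame("wrist");b,db=bot.grab_frame("side");c,_=bot.grab_frame("scene")
m=np.zeros(d.shape,bool);m[105:170,355:397]=1
P=Rm.inv().apply(cloud("wrist",d,m)-O)
for lo in np.arange(-.37,-.28,.006):
    q=P[(P[:,1]>=lo)&(P[:,1]<lo+.006)&(abs(P[:,0])<.03)]
    if len(q):print(round(lo,3),len(q),np.percentile(q[:,2],[10,50,90]).round(3))
f=lambda i,c:cv2.resize(i[c[1]:c[3],c[0]:c[2],::-1],(390,290),interpolation=2)
cv2.imwrite("pics/8.png",np.vstack([np.hstack([f(a,(300,90,420,180)),f(b,(310,160,350,190))]),np.hstack([f(b,(220,150,320,225)),f(c,(235,150,315,210))])]))
E
```

```text
-0.358 268 [0.051 0.056 0.068]
-0.352 137 [0.056 0.057 0.058]
-0.346 186 [0.055 0.057 0.058]
-0.34 172 [0.049 0.052 0.055]
-0.334 119 [0.054 0.056 0.057]
-0.328 163 [0.056 0.057 0.058]
-0.322 424 [0.018 0.048 0.056]
-0.316 158 [0.016 0.018 0.029]
-0.31 29 [0.016 0.017 0.018]
```

View pics/8.png

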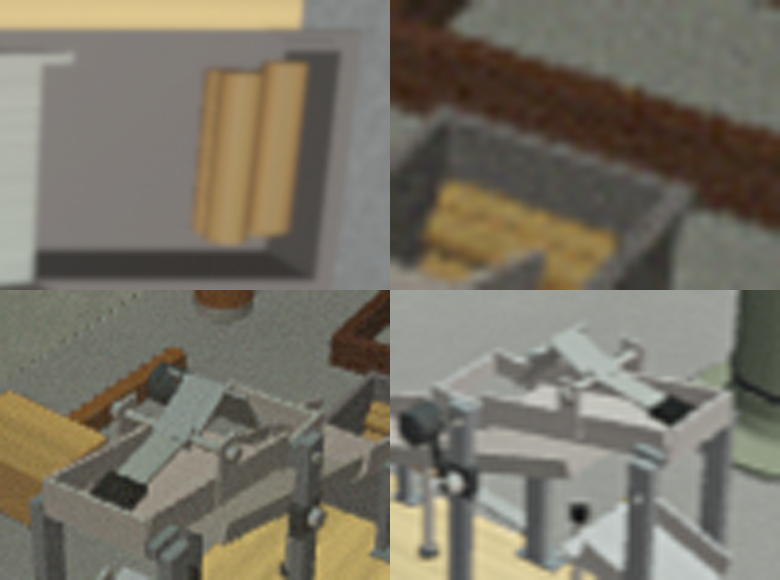

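Two dowels lie on top at z = 57 mm, which is exactly two layers above the 16 mm floor. That makes two on two, four in all. The infeed, gate and chute are empty.

```bash
python3 -c "
from workcell import bot
print(bot.observe()['clock'],bot.job_done())"
```

```text
the job is handed in; nothing more can be done
9.15 None
```

The job is done and handed in at about 9.2 s: all four dowels are in the right-hand bin and the gate stands over to the right. I pressed the gate's raised right end until it tipped over. I then checked in the pictures that the dowels still waited behind the paddle, and only after that pressed the hold-back tail down.

- **Dowel count:** Only two dowels can be counted clearly from above, with an edge of a third. That there are four rests on the wrist depth, where the top pair is at z = 57 mm above a 16 mm floor, exactly two layers. The infeed, gate and right-hand chute also look empty.
- **Robot:** It hung clear above the chute at z = 0.43 m, with about 1 N or less of outside force read after each move.
- **Other things on the bench:** They looked unmoved in the last views, but I did not measure their positions.
- **Odd readings:** One call was refused because its rows left out some axes, and nothing moved. The networks' early detection of dowel 1 was wrong: it pointed at the right bin, so I did not use it.

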